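Hook the filter cassette back into the nursery air purifier

ROBOT

A 6-joint arm with a two-finger parallel gripper is mounted at the origin on the work surface. World frame = base frame: x ahead of the robot, y to its left, z up, the work surface at z = 0. Lengths are in mm, angles in rad, forces in N, time in s.
With the tool pointing down it reaches from about 300 to 825 mm from the base axis. Payload 5.4 kg.
Tool frame: the origin (TCP) lies at the very end of the fingers, on their centre line; the grasp point (between the pads) lies 19 mm behind it (robot.hold_point_z is the y of the grasp point in the tool frame, in mm); y points along the fingers, z is the direction in which the jaws open and shut, and the axes are right-handed (so a half turn about y gives the same grasp; the last joint's range is limited). The gripper opens to 92 mm and grips with 3 to 60 N. Pads are 20 mm wide; open, the fingers measure 128 mm over their backs; the gripper's body (75 mm by 189 mm) begins 69 mm behind the grasp point.
Start: joints at [-1.547, 0.158, 1.597, -0, 1.386, -0.21], TCP at [133.191, -559.344, 179.201] pointing down, gripper open.
Joint ranges: [-2.91, 2.91], [-0.94, 2.29], [0.18, 2.7], [-1.29, 4.43], [0.17, 2.64], [-3, 3]. Speed limits (rad/s): [2.57, 2.57, 3.14, 3.14, 3.14, 3.14].

INTERFACE

Orientations are given as a unit quaternion [w, x, y, z].
In Python, from rig import robot gives the robot as it stands.
- The arm moves only by the tool apply_moves, never from a script. Its argument "deltas" is a list of rows, each a list of 7 numbers: the shift along the world's x, y, z as a fraction of full scale, then the turn, a rotation vector about the world's x, y, z as a fraction of full scale, then the opening, from 0 (shut) to 1 (fully open). In form: [[x, y, z, wx, wy, wz, claw], ...]. A call has 1 to 5 rows; each row shifts and turns the commanded pose from where the row before left it; what a row does not reach is not made up. Full scale, the value 1, is 300 mm for a shift and 4 degrees for a turn. A row lasts 1/12 s, in which the tool goes at most 41.7 mm and 7.16 degrees, less where a joint would pass 70% of its speed; a pose out of reach is approached as far as the arm can. A call with a number of a shift or a turn outside -1 to 1 is refused whole. A call with a gripper value outside its range is refused whole. The fingers move at their own pace and stop on an object; "newtons" is the grip in N (left out, the last holds). Time passes only in rows, so rows that do not move let the fingers close. It gives the time, the measured TCP pose, the force and the opening at its end, in the units of the state.
- robot.sense(): the state, without advancing time (a new reading comes with each control period).
- robot.camera(name): name is "side" or "top" or "wrist"; returns a dict with "pixels" (384x512x3 uint8, red, green, blue), "camera_matrix" (3x3 intrinsics, pixels), "k1" (the pictures are not rectified: a ray, as slopes to the right and down, at radius r is drawn at 1 + k1 r^2 times it, then the intrinsics apply), "rvec" (rotation vector, rad) and "tvec" (3), from world to camera coordinates, as OpenCV has them. Camera axes: x right, y down, z forward; pixel columns grow to the right and rows downward; lengths in mm; the calibration is good to about 2 mm. A picture is of the moment at which its call begins. There is no depth.
- robot.job_done(): hands the job in, once; it reports no verdict.
Trained networks look in the newest picture that a camera, given by its name, has taken for a name from the list of things; names that differ only in an ending like _2 or _b are one class to them, and where a whole thing is asked for, a point or a joint stands for the part that bears it (a point fixed in the world has none). Each returns a list of dicts, best first, with "p" (0 to 1); they miss things now and then, are a little off and sometimes report something else, mostly with a low value. They report only what shows in the picture. A call takes as long as a camera call.
- robot.boxes_of(camera, target): "point" ([x, y, z] in mm, in world coordinates, good to about 4 mm: the middle of the surface that is visible of it).
The state is a dict: "t": time; "joints": joint angles; "dq": joint speeds; "tau": joint torques, N m; "eef_pos": TCP position; "ee_rot": TCP orientation; "contact_force": force on the tool from outside, world axes, zero at the start; "moment": the same for the moment, N m; "grip_width": finger opening in mm.
Only numpy, scipy, OpenCV 4.12 (cv2) and the standard library are available. Lean on these libraries where they do the work, as an engineer would, in place of code of your own. Each camera call takes 0.05 s, during which the arm holds its last target. There are 200 camera calls.

TASK

The small air purifier lies on its back with its filter bay open: put the filter cassette back. Hook the cassette's blue tongue under the blue lip of the bay, then swing the other end down gently, without letting it drop, until the cassette lies flat and fully home on the floor of the bay, and let go. Leave the jar, nail file, teether, lotion bottle and rattle where they are.

Things in the scene. Friction and masses are not known exactly. Their poses are not given: they have to be found in the camera images.
- purifier: White air purifier, fixed, on its back, lip end roughly towards the robot: 220 (x) x 170 (y) x 70 mm (z). Origin: centre of its underside, z up, x from the lip end to the open end. The bay is a pocket in its top: x -79 to +79, y -60 to +60 mm, floor 46 mm and rim 70 mm above the underside.
- purifier_lip (a point): Middle of the lower free edge of the blue lip, purifier frame (-63, 0, 62) mm, same axes. The lip juts 16 mm over the bay's -x end (x -79 to -63), over the bay's full width, 8 mm thick, top flush with the rim; the slot under it is 16 mm high. The opening left is 142 mm long, too short for the 150 mm cassette to go straight down flat.
- cassette_grip (a point): Centre of the filter cassette's orange pull rib, which stands on the middle of the cassette: 14 mm thick (x), 72 long (y), 34 tall, from 20 to 54 mm above the underside; this point is 37 mm above it. The cassette (loose, about 0.25 kg, starts flat on the table, rib up) is 150 (x) x 110 mm (y); axes: x from tongue to other end, z up. Fitted, its x points along the purifier's x.
- cassette_tongue (a point): Middle of the outer edge of the cassette's blue tongue, half-way through its thickness, 4 mm above the underside: (-75, 0, -33) mm from cassette_grip in the cassette's axes. The tongue is 28 mm long (x), 8 mm thick, 110 mm wide, level with the underside.
- cassette_end (a point): Middle of the end face opposite the tongue, 10 mm above the underside: (75, 0, -27) mm from cassette_grip in the cassette's axes. The grey main frame is 122 mm long, 20 mm thick. Fitted, the cassette has 4 mm of play each way along x and 5 mm along y.
- jar_center (a point): Closed white ceramic jar, 72 mm across, 102 mm high, on the white turntable (244 mm across, top 22 mm high); point on its axis, 50 mm up.
- nail_file_center (a point): Steel nail file with black grip, 150 x 18 x 4 mm, lying on the turntable; its centre.
- teether_center (a point): Red ring teether, 78 mm across, 16 mm thick, lying on the turntable; its centre.
- lotion_center (a point): Yellow lotion bottle, 60 mm across, 160 mm high, standing; point on its axis, 80 mm up.
- rattle_center (a point): Wooden rattle lying down, 124 mm long, discs 48 mm across; its centre.

How it is judged (in metres and radians):
On the way:
1. the tongue is under the lip while the other end is still raised (x of cassette_tongue in the frame of purifier below -0.066 m and z of cassette_tongue in the frame of purifier between 0.042 and 0.06 m and y of cassette_tongue in the frame of purifier between -0.015 and 0.015 m and angle between cassette_grip's own z axis and vertical above 0.06 rad and z of cassette_end in the frame of purifier above 0.064 m), for 0.1 s.
At the end, for the whole second after the job is handed in: The tongue's edge is at least 3 mm under the lip and within 15 mm of the bay's middle line, the other end lies within 4 mm of resting on the bay floor, the cassette is level within 2 degrees, at rest and released (x of cassette_tongue in the frame of purifier below -0.066 m and z of cassette_tongue in the frame of purifier between 0.042 and 0.06 m and y of cassette_tongue in the frame of purifier between -0.015 and 0.015 m and z of cassette_end in the frame of purifier between 0.052 and 0.06 m and angle between cassette_grip's own z axis and vertical below 0.035 rad and linear speed of cassette below 0.02 m/s and angular speed of cassette below 0.1 rad/s); the robot touches nothing.
It fails at once if once hooked, the cassette falls instead of being lowered (turns faster than 3.5 rad/s, as after a drop of about 10 mm) (x of cassette_tongue in the frame of purifier below -0.066 m and z of cassette_tongue in the frame of purifier between 0.042 and 0.06 m and y of cassette_tongue in the frame of purifier between -0.015 and 0.015 m and angular speed of cassette above 3.5 rad/s).
It fails at once if the jar, nail file, teether, lotion bottle or rattle is moved by more than 30 mm (distance of any of jar_center, nail_file_center, teether_center, lotion_center, rattle_center from where it was at the start of the episode above 0.03 m).
It also fails if it takes over 43 s, if anything falls off the work surface, if the arm or the gripper's body presses on something with over 40 N, if the wrist force passes 120 N, or if a joint passes its speed limit or range.

## Working session

There is one attempt and no reset: what is moved stays moved. The work goes in short steps, Python scripts to look and compute and a tool call to move; the robot and the scene stay as the last step left them, time stands still between calls to the robot, and variables do not carry over. Pictures are saved under pics/ and viewed, about 8 in all and at most 12, crops included, and the job is handed in when it is done.

Besides the shell and the picture viewer there is one more tool, called after "Request:" as name([rows], argument=value, ...), one row to a line, values as JSON. apply_moves: Moves the arm, as the interface text tells. Its arguments: {"type":"object","properties":{"deltas":{"type":"array"},"newtons":{"type":"number"}},"required":["deltas"]}

```bash
ls && mkdir -p pics
python3 - <<'E'
from rig import robot
import cv2,numpy as np
ims=[]
for c in ("top","side"):
    d=robot.camera(c); ims.append(d["pixels"])
    print(c,d["camera_matrix"],d["k1"],d["rvec"],d["tvec"])
    for n in ("purifier","purifier_lip","cassette_grip","cassette_tongue","cassette_end","jar_center","lotion_center","rattle_center","teether_center"):
        print(n,[(np.round(r["point"]),round(r["p"],2)) for r in robot.boxes_of(c,n)[:2]])
    cv2.imwrite(f"pics/{c}0.png",d["pixels"][:,:,::-1])
s=robot.sense();print(s)
E
```

```text
pics
top [[488.60782431   0.         262.89736554]
 [  0.         488.60782431 195.61074908]
 [  0.           0.           1.        ]] 0.031673092938309146 [ 2.12743598 -2.16339668  0.18492755] [  23.22577037  535.89054206 1706.85480775]
purifier [(array([612., 186.,  66.]), 0.92), (array([ 630., -489.,  102.]), 0.43)]
purifier_lip [(array([610., 191.,  66.]), 0.56)]
cassette_grip [(array([ 618., -146.,   23.]), 0.67)]
cassette_tongue [(array([466., 482.,  26.]), 0.65), (array([ 619., -148.,   22.]), 0.59)]
cassette_end [(array([ 616., -154.,   23.]), 0.92), (array([463., 483.,  24.]), 0.24)]
jar_center [(array([566., 465., 113.]), 0.94)]
lotion_center [(array([ 629., -488.,  104.]), 0.57), (array([612., 191.,  68.]), 0.5)]
rattle_center [(array([367., -64.,  37.]), 0.79)]
teether_center [(array([463., 483.,  26.]), 0.38)]
side [[433.59050766   0.         262.17114623]
 [  0.         433.59050766 186.51744671]
 [  0.           0.           1.        ]] 0.01489554293002727 [ 1.03887604 -2.3701387   1.06202079] [ 393.06196235  317.33916899 1283.48667616]
purifier [(array([594., 199., 
[... 400 characters left out ...]
500., 391.,  37.]), 0.64)]
{'t': 1.0, 'joints': array([-1.54712542e+00,  1.58408477e-01,  1.59696785e+00, -8.97950581e-06,
        1.38619277e+00, -2.10082221e-01]), 'dq': array([5.04883095e-04, 4.28752894e-05, 5.15065007e-04, 3.79028028e-04,
       7.33736603e-04, 2.02701900e-03]), 'tau': array([ 1.65442152e-04, -3.85576451e+01, -3.22371125e+01,  7.01259985e-02,
        3.06885922e-02, -4.18488113e-06]), 'eef_pos': array([ 133.17360211, -559.36538117,  179.21250224]), 'ee_rot': array([-0.08245288,  0.08246065, -0.70227462,  0.70229063]), 'contact_force': array([-0.52012213, -0.59754234,  0.00269267]), 'moment': array([-0.03112532,  0.04129922, -0.00166355]), 'grip_width': 91.52044467740525}
```

Run:
```python
import cv2
a=cv2.imread("pics/top0.png");cv2.imwrite("pics/top0b.png",cv2.resize(a,(800,600),interpolation=cv2.INTER_CUBIC))
```

```text
(no output)
```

View pics/top0b.png

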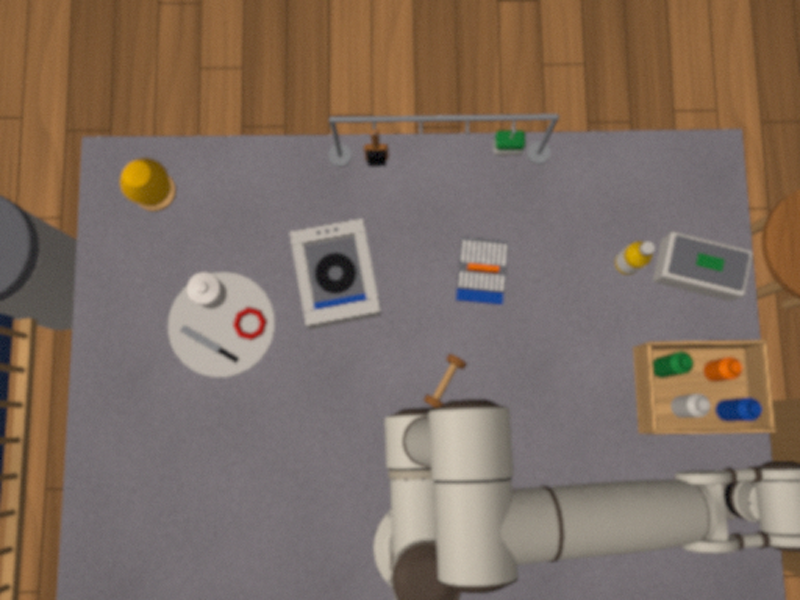

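View pics/side0.png

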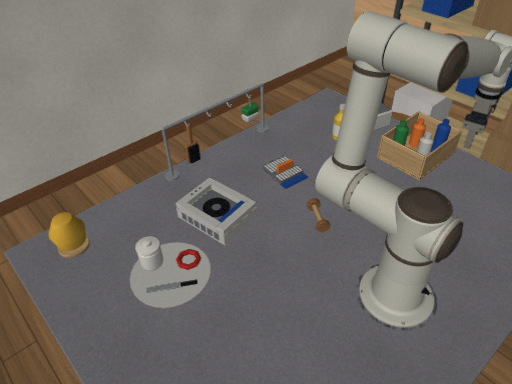

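```bash
cat > h.py <<'E'
import cv2,numpy as np
from scipy.spatial.transform import Rotation as R
def ray(d,uv,z):
    "pixels -> world points on plane z"
    K=np.array(d["camera_matrix"]);uv=np.asarray(uv,float).reshape(-1,1,2)
    n=cv2.undistortPoints(uv,K,np.array([d["k1"],0,0,0,0.])).reshape(-1,2)
    Rm=cv2.Rodrigues(np.array(d["rvec"]))[0];t=np.array(d["tvec"]).ravel()
    c=-Rm.T@t;v=np.c_[n,np.ones(len(n))]@Rm
    return c+v*((z-c[2])/v[:,2])[:,None]
def proj(d,P):
    return cv2.projectPoints(np.asarray(P,float).reshape(-1,1,3),np.array(d["rvec"]),np.array(d["tvec"]),np.array(d["camera_matrix"]),np.array([d["k1"],0,0,0,0.]))[0].reshape(-1,2)
def blobs(img,col,amin=15):
    h=cv2.cvtColor(img,cv2.COLOR_RGB2HSV);H,S,V=[h[...,i].astype(int) for i in range(3)]
    m={"blue":(H>100)&(H<130)&(S>150)&(V>60),"orange":(H>4)&(H<15)&(S>180)&(V>130)}[col].astype(np.uint8)
    out=[]
    for c in cv2.findContours(m,cv2.RETR_EXTERNAL,cv2.CHAIN_APPROX_NONE)[0]:
        if cv2.contourArea(c)>=amin: out.append(c.reshape(-1,2))
    return sorted(out,key=lambda c:-cv2.contourArea(c))
def rect(d,c,z):
    w=ray(d,c,z)[:,:2].astype(np.float32)
    (cx,cy),(a,b),th=cv2.minAreaRect(w)
    th=np.deg2rad(th)
    if b>a: th+=np.pi/2;a,b=b,a
    return np.round([cx,cy,a,b],1),round((np.degrees(th)+90)%180-90,1) # angle of long axis
E
python3 - <<'E'
from rig import robot
from h import *
d=robot.camera("top");im=d["pixels"]
for col,z in (("blue",70),("blue",8),("orange",54)):
    for c in blobs(im,col): print(col,z,rect(d,c,z),c.mean(0))
s=512/800
P=ray(d,np.array([(290,231),(361,220),(380,312),(308,326)])*s,70);print(P.round(),P.mean(0).round(1))
P=ray(d,np.array([(463,239),(508,242),(503,304),(457,300)])*s,15);print(P.round(),P.mean(0).round(1))
print(R.from_quat(np.roll(robot.sense()["ee_rot"],-1)).as_matrix().round(3))
d=robot.camera("wrist");print(d["rvec"],d["tvec"],d["camera_matrix"])
Rm=cv2.Rodrigues(np.array(d["rvec"]))[0];print("cam pos",-Rm.T@np.array(d["tvec"]),"axis",Rm)
E
```

```text
blue 70 (array([ 290.6, -703.4,   92.8,   37.5]), np.float64(89.2)) [472.32786885 261.80327869]
blue 70 (array([ 552.7, -139.9,   96.9,   23.1]), np.float64(83.8)) [306.71428571 189.20634921]
blue 70 (array([546.2, 175.8, 107.3,   9.7]), np.float64(-80.1)) [217.24590164 192.27868852]
blue 8 (array([ 291.7, -730.5,   96.1,   38.9]), np.float64(89.2)) [472.32786885 261.80327869]
blue 8 (array([ 563.3, -146.5,  100.5,   23.9]), np.float64(83.8)) [306.71428571 189.20634921]
blue 8 (array([556.5, 180.7, 111.3,  10. ]), np.float64(-80.1)) [217.24590164 192.27868852]
orange 54 (array([ 380.2, -682.6,   83.7,   47. ]), np.float64(-83.8)) [462.26315789 236.12280702]
orange 54 (array([ 620.4, -152.3,   65.2,   12.4]), np.float64(83.3)) [308.55 171.15]
[[709. 287.  70.]
 [732. 125.  70.]
 [518.  84.  70.]
 [489. 246.  70.]] [612.2 185.6  70. ]
[[ 698. -112.   15.]
 [ 689. -218.   15.]
 [ 541. -201.   15.]
 [ 552.  -94.   15.]] [ 620.1 -156.5   15. ]
[[-0.973 -0.     0.232]
 [-0.232 -0.    -0.973]
 [ 0.    -1.     0.   ]]
[-2.2793475   1.80075689  0.26208149] [-576.11260964  -32.17177972  392.02628396] [[294.75647231   0.         260.12336656]
 [  0.         294.75647231 192.44081346]
 [  0.           0.           1.        ]]
cam pos [ 211.58423505 -542.24997667  384.47684456] axis [[ 2.31277372e-01 -9.72887378e-01 -9.62851734e-04]
 [-9.32801749e-01 -2.22029055e-01  2.83873205e-01]
 [-2.76390440e-01 -6.47552992e-02 -9.58861344e-01]]
```

Request:
apply_moves([
  [0.078,0.1065,0.02,0,0,0.875,1],
  [0.078,0.1065,0.02,0,0,0.875,1],
  [0.078,0.1065,0.02,0,0,0.875,1],
  [0.078,0.1065,0.02,0,0,0.875,1],
  [0.078,0.1065,0.02,0,0,0.875,1],
])

```text
t: 1.52
eef_pos: [250.9, -398.0, 209.5]
ee_rot: [-0.189, 0.189, -0.681, 0.681]
contact_force: [0.0, 0.3, 0.3]
grip_width: 91.9
```

Request:
apply_moves([
  [0.078,0.1065,0.02,0,0,0.875,1],
  [0.078,0.1065,0.02,0,0,0.875,1],
  [0.078,0.1065,0.02,0,0,0.875,1],
  [0.078,0.1065,0.02,0,0,0.875,1],
  [0.078,0.1065,0.02,0,0,0.875,1],
])

```text
t: 1.93
eef_pos: [368.0, -238.2, 239.8]
ee_rot: [-0.291, 0.291, -0.644, 0.645]
contact_force: [-1.0, -0.5, -1.0]
grip_width: 91.8
```

Request:
apply_moves([
  [0.078,0.1065,0.02,0,0,0.875,1],
  [0.078,0.1065,0.02,0,0,0.875,1],
  [0.078,0.1065,0.02,0,0,0.875,1],
  [0.078,0.1065,0.02,0,0,0.875,1],
  [0.078,0.1065,0.02,0,0,0.875,1],
])

```text
t: 2.35
eef_pos: [485.1, -78.2, 269.8]
ee_rot: [-0.386, 0.385, -0.592, 0.593]
contact_force: [-0.1, -1.1, 0.5]
grip_width: 91.7
```

Request:
apply_moves([
  [0.078,0.1065,0.02,0,0,0.875,1],
  [0.078,0.1065,0.02,0,0,0.875,1],
  [0.078,0.1065,0.02,0,0,0.875,1],
  [0.078,0.1065,0.02,0,0,0.875,1],
  [0,0,0,0,0,0.875,0.7],
])

```text
t: 2.77
eef_pos: [580.4, 53.1, 293.3]
ee_rot: [0.474, -0.472, 0.526, -0.526]
contact_force: [0.1, -0.4, -0.7]
grip_width: 86.9
```

Run:
```python
from rig import robot
from h import *
import pickle
d=robot.camera("wrist");im=d["pixels"];pickle.dump(d,open("w1.pkl","wb"))
cv2.imwrite("pics/w1.png",cv2.resize(im[:,:,::-1],(800,600),interpolation=cv2.INTER_CUBIC))
for col,z in (("blue",70),("blue",8),("orange",54)):
    for c in blobs(im,col,40): print(col,z,rect(d,c,z),c.mean(0))
s=robot.sense();print(s["t"],s["eef_pos"],s["joints"],R.from_quat(np.roll(s["ee_rot"],-1)).as_matrix().round(3),s["contact_force"])
```

```text
blue 70 (array([545.4, 173.7, 117.4,  14.7]), np.float64(-79.6)) [224.61170213  77.        ]
blue 70 (array([ 568. , -111.6,   95.6,   22.9]), np.float64(83.6)) [262.85384615 260.6       ]
blue 8 (array([539.2, 179.8, 134.4,  16.9]), np.float64(-79.6)) [224.61170213  77.        ]
blue 8 (array([ 565. , -146.7,  109.4,   26.2]), np.float64(83.6)) [262.85384615 260.6       ]
orange 54 (array([ 625. , -145. ,   84.3,   13.6]), np.float64(85.9)) [297.63157895 270.74736842]
2.8167 [579.00216793  50.57985019 292.98085138] [-1.20961761e-01  1.25493644e-01  1.41161334e+00  4.94600681e-04
  1.60455095e+00 -1.58988594e-02] [[-0.105 -0.     0.994]
 [-0.994  0.    -0.105]
 [-0.    -1.    -0.   ]] [-0.64927111  0.10749709 -0.20100741]
```

View pics/w1.png

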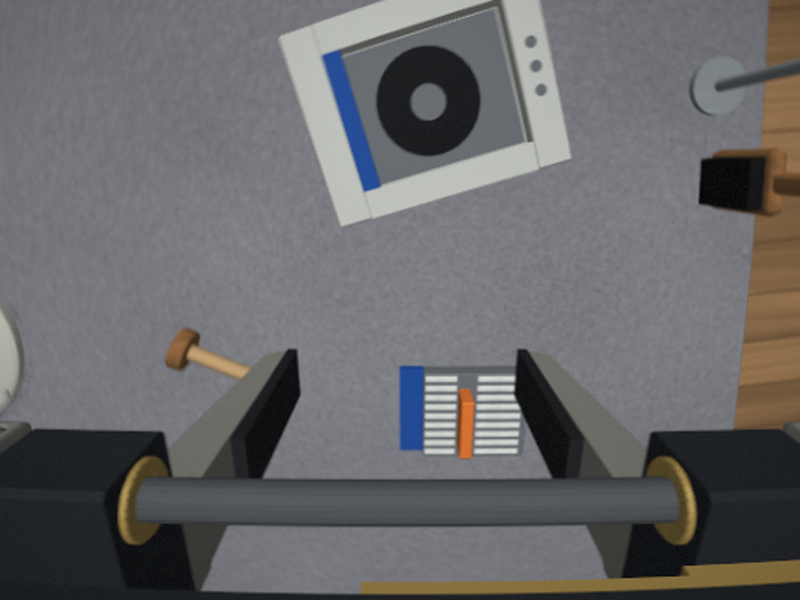

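Request:
apply_moves([
  [0.0222,-0.0956,-0.068,0,0,0,0.7],
  [0.0222,-0.0956,-0.068,0,0,0,0.7],
  [0.0222,-0.0956,-0.068,0,0,0,0.7],
  [0.0222,-0.0956,-0.068,0,0,0,0.7],
  [0.0222,-0.0956,-0.068,0,0,0,0.7],
])

```text
t: 3.23
eef_pos: [610.7, -97.7, 190.4]
ee_rot: [-0.47, 0.47, -0.528, 0.529]
contact_force: [0.2, 0.1, -0.9]
grip_width: 64.3
```

Request:
apply_moves([
  [0.0222,-0.0956,-0.068,0,0,0,0.7],
  [0.0222,-0.0956,-0.068,0,0,0,0.7],
  [0,0,0,0,0,-0.1,0.7],
  [0,0,0,0,0,0,0.7],
])

```text
t: 3.57
eef_pos: [622.8, -154.4, 148.6]
ee_rot: [0.467, -0.468, 0.532, -0.529]
contact_force: [0.6, 0.3, -0.4]
grip_width: 64.5
```

Run:
```python
from rig import robot
from h import *
import pickle
d=robot.camera("wrist");im=d["pixels"];pickle.dump(d,open("w2.pkl","wb"))
cv2.imwrite("pics/w2.png",im[:,:,::-1])
for col,z in (("blue",8),("orange",54)):
    for c in blobs(im,col,40): print(col,z,rect(d,c,z),c.mean(0))
s=robot.sense();print(s["t"],s["eef_pos"],R.from_quat(np.roll(s["ee_rot"],-1)).as_matrix().round(3))
d1=pickle.load(open("w1.pkl","rb"))
# purifier: fit from dark pocket/rim corners in w1
P=ray(d1,np.array([(280,38),(341,226),(571,157)])*.64,70);print("rim",P.round(1))
print("other from mean of diag",(P[0]+P[2])[:2]/2)
```

```text
blue 8 (array([ 563.2, -146.6,  108.4,   27. ]), np.float64(82.6)) [210.46788991 171.64678899]
orange 54 (array([ 624.5, -151.7,   73.6,   11.7]), np.float64(83.1)) [261.6516129  180.21935484]
3.6167 [ 623.83388505 -153.43246207  150.36174885] [[-0.124 -0.001  0.992]
 [-0.992  0.001 -0.124]
 [-0.001 -1.    -0.001]]
rim [[494.3 248.1  70. ]
 [523.3  84.6  70. ]
 [737.4 124.2  70. ]]
other from mean of diag [615.85088933 186.14443353]
```

View pics/w2.png

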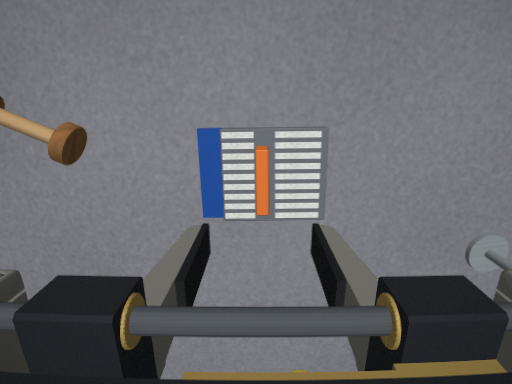

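Request:
apply_moves([
  [0.002,0.005,-0.1,0,0,0,0.7],
  [0,0,-0.1,0,0,0,0.7],
  [0,0,-0.1,0,0,0,0.7],
  [0,0,-0.08,0,0,0,0.5],
  [0,0,-0.038,0,0,0,0.4],
], newtons=40)

```text
t: 4.03
eef_pos: [623.5, -149.5, 23.0]
ee_rot: [0.468, -0.469, 0.53, -0.528]
contact_force: [-0.7, 0.5, -0.4]
grip_width: 53.1
```

Request:
apply_moves([
  [0,0,0,0,0,0,0.2],
  [0,0,0,0,0,0,0],
  [0,0,0,0,0,0,0],
  [0,0,0,0,0,0,0],
  [0,0,0,0,0,0,0],
])

```text
t: 4.45
eef_pos: [626.4, -152.1, 27.1]
ee_rot: [-0.469, 0.468, -0.529, 0.531]
contact_force: [0.1, -0.8, 0.5]
grip_width: 19.7
```

Request:
apply_moves([
  [0,0,0,0,0,0,0],
  [0,0,0,0,0,0,0],
  [0,0,0,0,0,0,0],
])

```text
t: 4.7
eef_pos: [625.2, -151.6, 25.3]
ee_rot: [-0.469, 0.468, -0.529, 0.53]
contact_force: [0.3, 0.5, -0.0]
grip_width: 1.0
```

Run:
```python
from rig import robot
from h import *
s=robot.sense();print(s["t"],s["eef_pos"],s["grip_width"],s["contact_force"],R.from_quat(np.roll(s["ee_rot"],-1)).as_matrix().round(3),s["joints"])
```

```text
4.7 [ 625.18075063 -151.64200402   25.32562628] 1.0253935294673704 [ 0.27153729  0.51647481 -0.00728396] [[-0.122  0.     0.993]
 [-0.993 -0.    -0.122]
 [ 0.    -1.     0.   ]] [-4.25456499e-01  4.81005088e-01  1.51397017e+00  3.62615083e-05
  1.14617055e+00 -3.03127947e-01]
```

Run:
```python
from rig import robot
from h import *
import pickle
d=robot.camera("wrist");im=d["pixels"];pickle.dump(d,open("w3.pkl","wb"))
t=robot.camera("side")
a=cv2.resize(im,(512,384));b=cv2.resize(t["pixels"][120:230,230:350],(288,264),interpolation=cv2.INTER_CUBIC)
o=np.zeros((384,800,3),np.uint8);o[:,:512]=a;o[:264,512:]=b
cv2.imwrite("pics/w3.png",o[:,:,::-1])
```

```text
(no output)
```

View pics/w3.png

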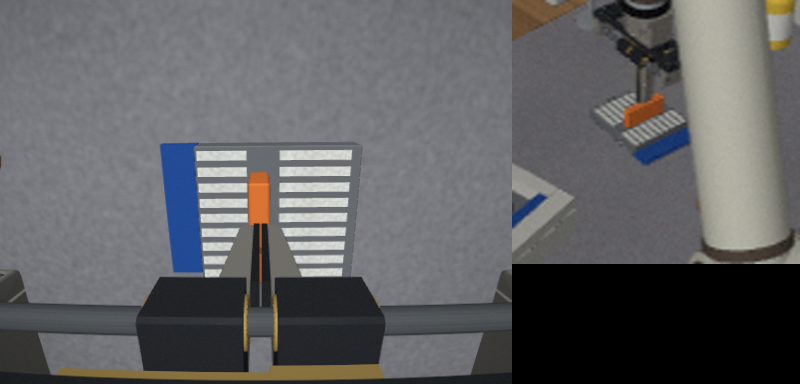

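Run:
```python
from rig import robot
from h import *
import pickle
w=robot.camera("wrist");t=robot.camera("side")
s=robot.sense();print(s["t"],s["eef_pos"],s["grip_width"],s["contact_force"])
p=s["eef_pos"];
for n,d in(("w",w),("s",t)):
    print(n,proj(d,[p,p+[0,0,19],p+[0,0,69]]).round(1), -cv2.Rodrigues(np.array(d["rvec"]))[0].T@np.array(d["tvec"]))
    for col,z in (("blue",8),("orange",54)):
        for c in blobs(d["pixels"],col,20)[:3]: print(col,z,rect(d,c,z),c.min(0),c.max(0))
a=cv2.resize(w["pixels"][140:300,150:370],(440,320),interpolation=cv2.INTER_CUBIC)
u=proj(t,[p])[0].astype(int);print(u)
b=cv2.resize(t["pixels"][u[1]-40:u[1]+30,u[0]-40:u[0]+40],(640,560),interpolation=cv2.INTER_CUBIC)
cv2.imwrite("pics/s4.png",b[:,:,::-1]);cv2.imwrite("pics/w4.png",a[:,:,::-1])
```

```text
4.9 [ 624.93832027 -151.56746345   24.91289758] 0.17140966635771904 [ 0.21967884  0.81775519 -0.07387443]
w [[259.7 216. ]
 [259.7 226. ]
 [259.5 263.6]] [634.87895623 -73.22042746 230.30830504]
blue 8 (array([ 562.8, -146.9,  108.9,   27.1]), np.float64(82.2)) [161 144] [202 271]
orange 54 (array([ 627.3, -129.2,   33.7,   12.6]), np.float64(82.3)) [249 173] [269 224]
s [[283.7 168.2]
 [283.8 164.4]
 [284.  154. ]] [-300.49563397  787.55589562 1091.78660348]
blue 8 (array([  497.5, -1554.9,   735.9,   243.3]), np.float64(-68.2)) [456  42] [511 102]
blue 8 (array([  750.6, -1428.2,   417.3,   255. ]), np.float64(-86.7)) [405  44] [460  80]
blue 8 (array([ 1176. , -2279.8,   428.3,   289.4]), np.float64(89.1)) [423   0] [473  17]
orange 54 (array([ 393.7, -702.9,  222.1,   48.6]), np.float64(-69.6)) [409 118] [425 146]
[283 168]
```

View pics/s4.png

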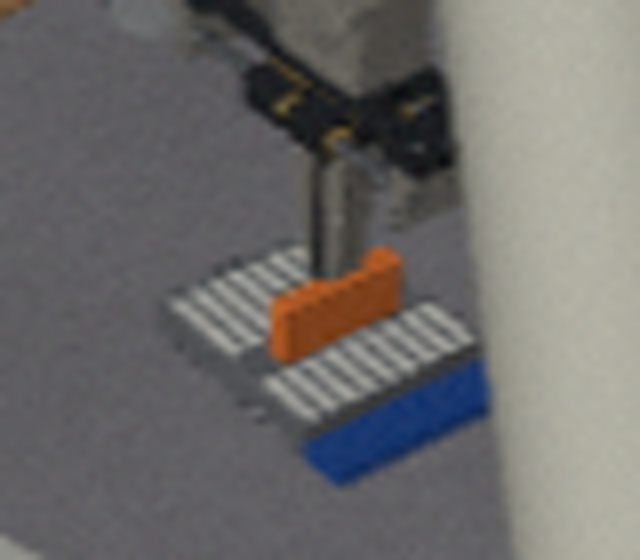

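The side crop shows no finger on the near face of the rib, and the reading says the jaws are shut, so they appear to have passed through the rib. A small lift will show whether anything is held.

Request:
apply_moves([
  [0,0,0.02,0,0,0,0],
  [0,0,0.02,0,0,0,0],
  [0,0,0.02,0,0,0,0],
  [0,0,0.02,0,0,0,0],
  [0,0,0,0,0,0,0],
])

```text
t: 5.32
eef_pos: [626.4, -152.1, 51.3]
ee_rot: [-0.469, 0.468, -0.528, 0.531]
contact_force: [0.9, -0.7, -0.6]
grip_width: 0.4
```

Run:
```python
from rig import robot
from h import *
w=robot.camera("wrist");t=robot.camera("side")
s=robot.sense();print(s["t"],s["eef_pos"],s["grip_width"],s["contact_force"])
for col,z in (("blue",8),("orange",54)):
    for c in blobs(w["pixels"],col,20)[:3]: print(col,z,rect(w,c,z),c.min(0),c.max(0))
a=cv2.resize(w["pixels"][130:300,150:370],(400,309),interpolation=cv2.INTER_CUBIC)
b=cv2.resize(t["pixels"][128:198,243:323],(400,350),interpolation=cv2.INTER_CUBIC)
o=np.zeros((350,800,3),np.uint8);o[:309,:400]=a;o[:,400:]=b
cv2.imwrite("pics/s5.png",o[:,:,::-1])
```

```text
5.4167 [ 625.4084773  -151.73909493   49.67123473] 0.5213510989456172 [-0.97391354 -0.99582415 -0.07472389]
blue 8 (array([ 562.8, -146.7,  109.7,   27.5]), np.float64(81.9)) [169 139] [205 256]
orange 54 (array([ 626.1, -135. ,   44.3,   12.3]), np.float64(83.2)) [248 165] [265 224]
```

View pics/s5.png

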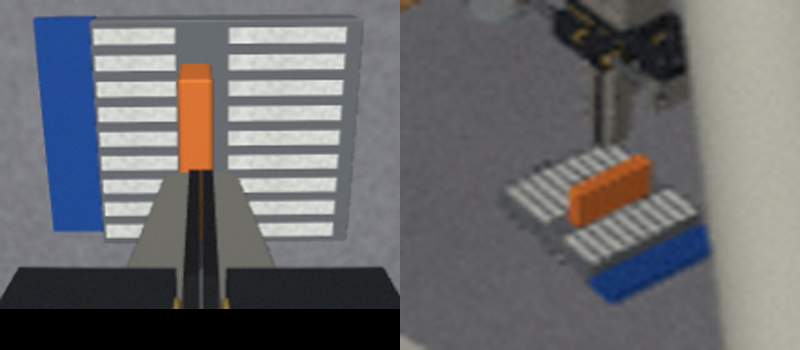

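Run:
```python
from rig import robot
from h import *
print(robot.hold_point_z)
w=robot.camera("wrist");s=robot.sense();p=s["eef_pos"];print(p)
for o in(0,10,20,30,40): print(o,[proj(w,[p+[0,k,o]])[0].round(1) for k in(10,-10)])
t=robot.camera("side")
for o in(0,10,20,30,40): print(o,proj(t,[p+[0,0,o]])[0].round(1))
```

```text
-18.700000000000003
[ 625.02771076 -151.55870584   49.11773032]
0 [array([257.6, 203. ]), array([260.9, 227.9])]
10 [array([257.5, 207.5]), array([260.9, 233.4])]
20 [array([257.3, 212.5]), array([261. , 239.5])]
30 [array([257.2, 218. ]), array([261. , 246.1])]
40 [array([257.1, 224. ]), array([261.1, 253.4])]
0 [283.8 163.3]
10 [283.8 161.3]
20 [283.9 159.2]
30 [283.9 157.1]
40 [284. 155.]
```

Request:
apply_moves([
  [0,0,0,0,0,0,0.5],
  [0,0,0,0,0,0,0.5],
  [0,0,0,0,0,0,0.5],
  [0,0,0,0,0,0,0.5],
  [0,0,0,0,0,0,0.5],
])

```text
t: 5.93
eef_pos: [625.0, -151.5, 48.9]
ee_rot: [0.468, -0.469, 0.53, -0.53]
contact_force: [-0.4, -0.5, 0.5]
grip_width: 31.9
```

Request:
apply_moves([
  [0,0,0,0,0,0,0.5],
  [0,0,-0.03,0,0,0,0.5],
  [0,0,-0.03,0,0,0,0.5],
  [0,0,-0.02,0,0,0,0.5],
  [0,0,0,0,0,0,0.5],
])

```text
t: 6.35
eef_pos: [623.1, -150.7, 22.2]
ee_rot: [0.468, -0.469, 0.531, -0.528]
contact_force: [-0.8, 0.3, -0.1]
grip_width: 46.1
```

Request:
apply_moves([
  [0,0,-0.01,0,0,0,0.5],
  [0,0,-0.01,0,0,0,0.5],
  [0,0,0,0,0,0,0.5],
])

```text
t: 6.6
eef_pos: [624.7, -151.5, 18.4]
ee_rot: [0.468, -0.469, 0.53, -0.529]
contact_force: [-0.8, -0.9, 0.0]
grip_width: 46.1
```

Run:
```python
from rig import robot
from h import *
w=robot.camera("wrist");t=robot.camera("side")
s=robot.sense();print(s["t"],s["eef_pos"],s["grip_width"],s["contact_force"])
a=cv2.resize(w["pixels"][130:300,150:370],(400,309),interpolation=cv2.INTER_CUBIC)
b=cv2.resize(t["pixels"][128:198,243:323],(400,350),interpolation=cv2.INTER_CUBIC)
o=np.zeros((350,800,3),np.uint8);o[:309,:400]=a;o[:,400:]=b
cv2.imwrite("pics/s6.png",o[:,:,::-1])
```

```text
6.7 [ 625.06966299 -151.58070356   19.04543019] 45.84655245986292 [-0.1093338   0.01603992  0.22134544]
```

View pics/s6.png

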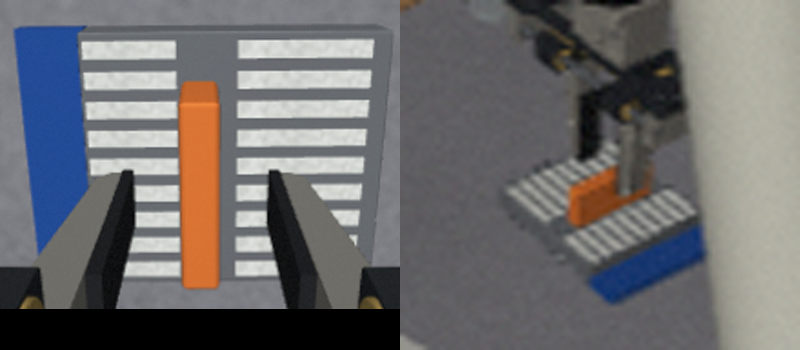

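The TCP reads 19 mm, which is below the frame top, yet there is no contact force. The fingertips therefore sit well above the reported TCP. I'll lower in small steps and watch the force.

Request:
apply_moves([
  [0,0,-0.01,0,0,0,0.5],
  [0,0,-0.01,0,0,0,0.5],
  [0,0,0,0,0,0,0.5],
])

```text
t: 6.95
eef_pos: [624.5, -151.4, 12.3]
ee_rot: [0.468, -0.469, 0.53, -0.529]
contact_force: [0.1, -0.4, 0.2]
grip_width: 46.1
```

Request:
apply_moves([
  [0,0,-0.01,0,0,0,0.5],
  [0,0,-0.01,0,0,0,0.5],
  [0,0,0,0,0,0,0.5],
])

```text
t: 7.2
eef_pos: [624.5, -151.3, 6.1]
ee_rot: [0.468, -0.469, 0.53, -0.529]
contact_force: [-0.6, -0.1, -0.3]
grip_width: 46.0
```

Request:
apply_moves([
  [0,0,0,0,0,0,0],
  [0,0,0,0,0,0,0],
  [0,0,0,0,0,0,0],
  [0,0,0,0,0,0,0],
  [0,0,0,0,0,0,0],
])

```text
t: 7.62
eef_pos: [625.0, -151.6, 7.1]
ee_rot: [-0.469, 0.469, -0.53, 0.53]
contact_force: [0.2, 0.7, -0.1]
grip_width: 14.6
```

Request:
apply_moves([
  [0,0,0,0,0,0,0],
  [0,0,0,0,0,0,0],
])

```text
t: 7.78
eef_pos: [625.0, -151.6, 7.2]
ee_rot: [0.469, -0.469, 0.53, -0.53]
contact_force: [-0.1, -0.9, 1.5]
grip_width: 13.2
```

Request:
apply_moves([
  [0,0,0,0,0,0,0.25],
  [0,0,0,0,0,0,0.25],
  [0,0,-0.012,0,0,0,0.25],
  [0,0,-0.012,0,0,0,0.25],
  [0,0,0,0,0,0,0.0],
], newtons=50)

```text
t: 8.2
eef_pos: [624.2, -151.2, -1.4]
ee_rot: [0.468, -0.469, 0.53, -0.529]
contact_force: [0.4, -0.2, -0.1]
grip_width: 18.2
```

Request:
apply_moves([
  [0,0,0,0,0,0,0],
  [0,0,0,0,0,0,0],
  [0,0,0,0,0,0,0],
  [0,0,0,0,0,0,0],
])

```text
t: 8.53
eef_pos: [624.8, -151.4, -0.5]
ee_rot: [0.468, -0.469, 0.53, -0.529]
contact_force: [0.8, -0.3, -2.2]
grip_width: 13.5
```

Request:
apply_moves([
  [0,0,0.02,0,0,0,0],
  [0,0,0.05,0,0,0,0],
  [0,0,0.05,0,0,0,0],
  [0,0,0.05,0,0,0,0],
  [0,0,0,0,0,0,0],
])

```text
t: 8.95
eef_pos: [627.7, -152.7, 55.0]
ee_rot: [-0.47, 0.468, -0.527, 0.532]
contact_force: [0.7, 0.3, -0.4]
grip_width: 13.4
```

Run:
```python
from rig import robot
from h import *
w=robot.camera("wrist");t=robot.camera("side")
s=robot.sense();print(s["t"],s["eef_pos"],s["grip_width"],s["contact_force"],R.from_quat(np.roll(s["ee_rot"],-1)).as_matrix().round(3))
for col,z in (("blue",8+51),):
    for c in blobs(w["pixels"],col,20)[:3]: print(col,z,rect(w,c,z),c.min(0),c.max(0))
a=cv2.resize(w["pixels"],(400,300),interpolation=cv2.INTER_AREA)
b=cv2.resize(t["pixels"][113:183,243:323],(400,350),interpolation=cv2.INTER_CUBIC)
o=np.zeros((350,800,3),np.uint8);o[:300,:400]=a;o[:,400:]=b
cv2.imwrite("pics/s7.png",o[:,:,::-1])
```

```text
9.05 [ 625.54319332 -151.78400103   51.49099737] 13.501519390185662 [-1.01967546  0.21874121 -2.55976455] [[-0.122  0.001  0.993]
 [-0.993 -0.001 -0.122]
 [ 0.001 -1.     0.002]]
blue 59 (array([ 564.9, -143.6,  101.1,   28.7]), np.float64(80.6)) [150 148] [194 277]
```

View pics/s7.png

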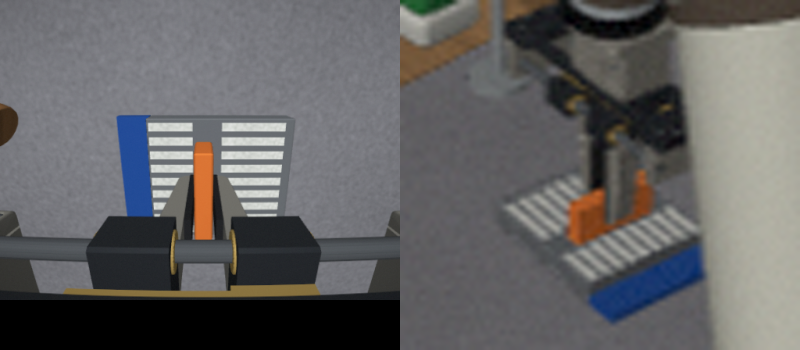

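Request:
apply_moves([
  [0.002,0.1,0.08,0,0,0.62,0],
  [0.002,0.11,0.07,0,0,0.62,0],
  [0.002,0.11,0.07,0,0,0.62,0],
  [0.002,0.11,0.07,0,0,0.62,0],
  [0.002,0.11,0.07,0,0,0.62,0],
])

```text
t: 9.47
eef_pos: [626.8, 12.0, 158.1]
ee_rot: [-0.523, 0.524, -0.476, 0.475]
contact_force: [-0.1, -0.2, -1.6]
grip_width: 13.4
```

Request:
apply_moves([
  [0.002,0.11,0.07,0,0,0.62,0],
  [0.003,0.11,0.07,0,0,0.63,0],
  [0,0.01,0,0,0,0,0],
  [0,0,0,0,0,0,0],
])

```text
t: 9.8
eef_pos: [629.7, 81.3, 201.0]
ee_rot: [0.544, -0.544, 0.452, -0.452]
contact_force: [-0.3, -1.4, -3.3]
grip_width: 13.6
```

Run:
```python
from rig import robot
from h import *
import pickle
w=robot.camera("wrist");pickle.dump(w,open("w8.pkl","wb"))
s=robot.sense();print(s["t"],s["eef_pos"],s["grip_width"],s["contact_force"],R.from_quat(np.roll(s["ee_rot"],-1)).as_matrix().round(3))
z0=s["eef_pos"][2]
for z in (70,z0+8):
    for c in blobs(w["pixels"],"blue",20)[:3]: print(z,rect(w,c,z),c.min(0),c.max(0))
cv2.imwrite("pics/w8.png",cv2.resize(w["pixels"],(800,600),interpolation=cv2.INTER_CUBIC)[:,:,::-1])
```

```text
9.85 [628.90560125  79.69247561 199.43480149] 13.622865338001748 [ 0.05804513  0.43630058 -2.04438669] [[ 0.181 -0.002  0.983]
 [-0.983 -0.001  0.181]
 [ 0.    -1.    -0.002]]
70 (array([534.3,  11.7, 169.1,  48.1]), np.float64(-81.8)) [150 148] [194 277]
70 (array([546.6, 174.3, 116.9,  16.5]), np.float64(-80.1)) [191  20] [209 134]
207.4348014930826 (array([567.2,  71.9, 100. ,  28.4]), np.float64(-81.8)) [150 148] [194 277]
207.4348014930826 (array([574.4, 168. ,  69.1,   9.7]), np.float64(-80.1)) [191  20] [209 134]
```

View pics/w8.png

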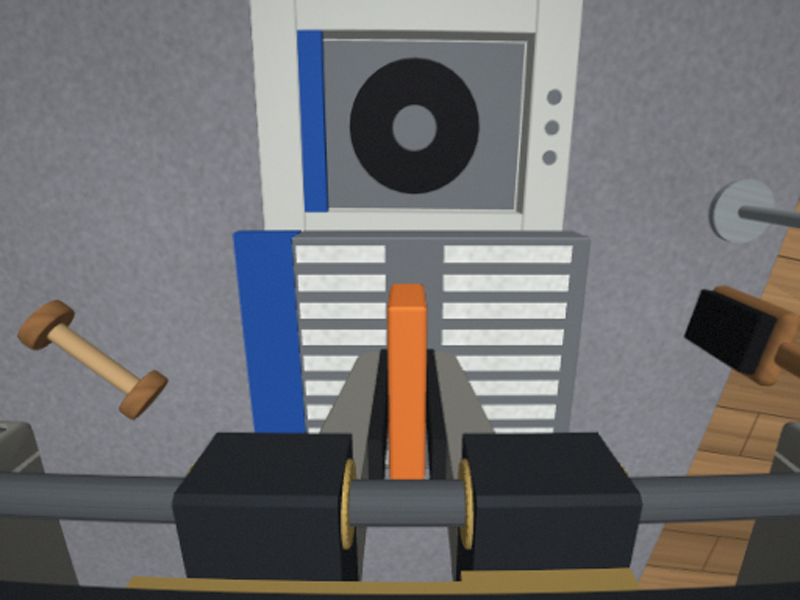

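Run:
```python
from h import *
import pickle
d=pickle.load(open("w8.pkl","rb"));z0=200.2;T=np.array([629,79.8]);a=np.radians(10.35)
ex=np.array([np.cos(a),np.sin(a)]);ey=np.array([-ex[1],ex[0]])
def loc(uv,z):
    p=ray(d,np.array(uv,float)*.64,z)[:,:2]-T;return np.c_[p@ex,p@ey].round(1)
print("tongue left edge",loc([(235,232),(244,332),(253.5,432)],z0+8).tolist())
print("frame top far corners, right lower",loc([(292,238),(572,240),(588,238),(556,430)],z0+20).tolist())
print("rib top far corners",loc([(388,307),(426,307)],z0+54).tolist())
```

```text
tongue left edge [[-73.6, 52.6], [-74.0, 6.5], [-74.7, -46.2]]
frame top far corners, right lower [[-45.9, 51.8], [68.3, 51.4], [74.8, 52.3], [70.4, -37.1]]
rib top far corners [[-5.8, 33.1], [7.4, 33.1]]
```

Request:
apply_moves([
  [0.0043,0.0754,-0.06,0.159,-0.886,0.025,0],
  [0.0043,0.0754,-0.06,0.159,-0.886,0.025,0],
  [0.0043,0.0754,-0.06,0.159,-0.886,0.025,0],
  [0.0043,0.0754,-0.06,0.159,-0.886,0.025,0],
  [0.0043,0.0754,-0.06,0.159,-0.886,0.025,0],
])

```text
t: 10.27
eef_pos: [634.6, 191.2, 107.5]
ee_rot: [0.622, -0.454, 0.374, -0.517]
contact_force: [-0.0, 0.2, -1.8]
grip_width: 13.7
```

Request:
apply_moves([
  [0,0,0,0,0,0,0],
  [0,0,0,0,0,0,0],
  [0,0,0,0,0,0,0],
])

```text
t: 10.52
eef_pos: [636.1, 190.8, 110.1]
ee_rot: [0.622, -0.454, 0.374, -0.516]
contact_force: [0.0, -0.5, -1.2]
grip_width: 13.7
```

```bash
cat >> h.py <<'E'
def state(s,c=(615.9,186.6),yaw=10.2,off=(0.3,-2.7,0.3)):
    M=R.from_quat(np.roll(s["ee_rot"],-1)).as_matrix()
    C=np.c_[M[:,2],-M[:,0],-M[:,1]]   # cassette axes in world
    P=R.from_euler("z",yaw,degrees=True).as_matrix();o=np.array([*c,0])
    f=lambda l:(P.T@(s["eef_pos"]+C@(np.array(off)+l)-o)).round(1)
    print("t",round(s["t"],2),"tcp",s["eef_pos"].round(1),"tongue",f([-75,0,4]),"end",f([75,0,10]),"grip",round(s["grip_width"],1),"F",s["contact_force"].round(1),
     "pitch",round(np.degrees(np.arcsin(C[2,0])),2),"roll",round(np.degrees(C[2,1]),2),"yaw",round(np.degrees(np.arctan2(C[1,0],C[0,0])),2))
E
python3 - <<'E'
from rig import robot
from h import *
w=robot.camera("wrist")
state(robot.sense())
for c in blobs(w["pixels"],"blue",20)[:3]: print(rect(w,c,70),c.min(0),c.max(0))
t=robot.camera("side")["pixels"][130:270,150:310]
o=np.zeros((420,800,3),np.uint8);o[:240,:320]=cv2.resize(w["pixels"],(320,240),interpolation=cv2.INTER_AREA);o[:,320:]=cv2.resize(t,(480,420),interpolation=cv2.INTER_CUBIC)
cv2.imwrite("pics/w9.png",o[:,:,::-1])
E
```

```text
t 10.57 tcp [637.2 190.8 111.4] tongue [-50.7  -3.1  92.4] end [ 90.1  -1.5 144.5] grip 13.7 F [ 0.7 -0.5 -1.4] pitch 18.03 roll -0.19 yaw 10.82
(array([576.9, 170. , 114.7,  31.3]), np.float64(-81.6)) [149 148] [194 277]
(array([546.6, 174.3, 119.3,  15.9]), np.float64(-79.9)) [114 133] [151 277]
```

View pics/w9.png

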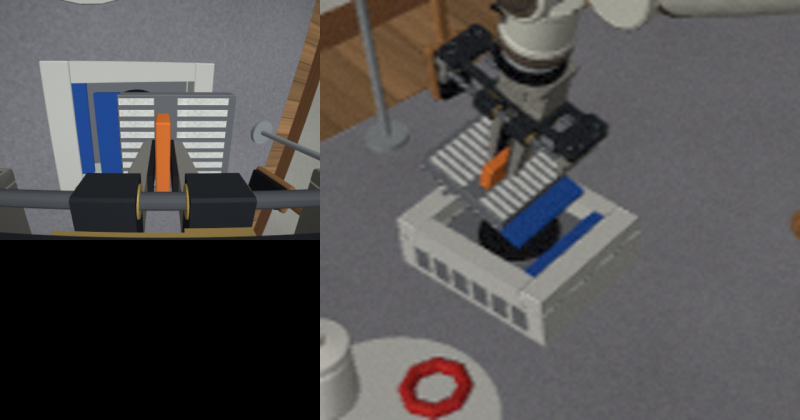

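Request:
apply_moves([
  [-0.002,0.009,-0.03,0,0,0,0],
  [0,0,-0.04,0,0,0,0],
  [0,0,-0.03,0,0,0,0],
  [0,0,0,0,0,0,0],
  [0,0,0,0,0,0,0],
])

```text
t: 11.03
eef_pos: [634.3, 195.0, 79.0]
ee_rot: [0.623, -0.455, 0.374, -0.515]
contact_force: [0.4, 0.2, -2.2]
grip_width: 13.4
```

Run:
```python
from rig import robot
from h import *
state(robot.sense(),c=(616.3,186.7));w=robot.camera("wrist")
for i in range(2): robot.camera("top");state(robot.sense(),c=(616.3,186.7))
```

```text
t 11.03 tcp [634.3 195.   79. ] tongue [-53.2   1.4  60.2] end [ 87.7   3.2 111.9] grip 13.4 F [ 0.4  0.2 -2.2] pitch 17.83 roll -0.13 yaw 10.91
t 11.13 tcp [635.6 195.3  80.9] tongue [-51.9   1.4  61.9] end [ 88.9   3.2 114. ] grip 13.3 F [-0.4  0.1 -1.3] pitch 18.02 roll -0.15 yaw 10.93
t 11.18 tcp [635.8 195.3  81.3] tongue [-51.6   1.4  62.3] end [ 89.2   3.2 114.5] grip 13.6 F [ 0.2  1.1 -2.5] pitch 18.05 roll -0.15 yaw 10.93
```

Request:
apply_moves([
  [0,-0.004,-0.012,0,0,0,0],
  [0,0,-0.012,0,0,0,0],
  [0,0,-0.009,0,0,0,0],
  [0,0,0,0,0,0,0],
  [0,0,0,0,0,0,0],
])

```text
t: 11.6
eef_pos: [635.1, 194.0, 70.5]
ee_rot: [0.623, -0.454, 0.374, -0.516]
contact_force: [0.4, -1.1, -2.1]
grip_width: 13.7
```

Run:
```python
from rig import robot
from h import *
for i in range(2): robot.camera("top");state(robot.sense(),c=(616.3,186.7))
```

```text
t 11.65 tcp [635.3 194.   70.8] tongue [-52.3   0.3  51.8] end [ 88.5   2.1 103.9] grip 13.4 F [ 0.7 -0.6 -1. ] pitch 17.99 roll -0.15 yaw 10.93
t 11.7 tcp [635.5 194.1  71. ] tongue [-52.2   0.3  52. ] end [ 88.6   2.1 104.1] grip 13.8 F [ 1.  -0.3 -2.2] pitch 18.02 roll -0.15 yaw 10.93
```

Request:
apply_moves([
  [-0.0141,-0.0025,0,0,0,0,0],
  [-0.0141,-0.0025,0,0,0,0,0],
  [-0.0141,-0.0025,0,0,0,0,0],
  [-0.0141,-0.0025,0,0,0,0,0],
  [-0.0141,-0.0025,0,0,0,0,0],
])

```text
t: 12.12
eef_pos: [613.6, 190.2, 70.9]
ee_rot: [0.623, -0.454, 0.374, -0.516]
contact_force: [-0.0, 0.4, -1.6]
grip_width: 13.8
```

Request:
apply_moves([
  [0,0,0,0,0,0,0],
  [0,0,0,0,0,0,0],
  [0,0,0,0,0,0,0],
])

```text
t: 12.37
eef_pos: [614.4, 190.3, 71.1]
ee_rot: [0.623, -0.454, 0.373, -0.516]
contact_force: [0.8, -0.1, -2.4]
grip_width: 13.8
```

Run:
```python
from rig import robot
from h import *
import pickle
w=robot.camera("wrist");pickle.dump(w,open("w10.pkl","wb"));state(robot.sense(),c=(616.3,186.7))
for c in blobs(w["pixels"],"blue",20)[:3]: print(rect(w,c,70),c.min(0),c.max(0))
cv2.imwrite("pics/w10.png",cv2.resize(w["pixels"],(800,600),interpolation=cv2.INTER_CUBIC)[:,:,::-1])
```

```text
t 12.42 tcp [614.4 190.3  71.1] tongue [-73.5   0.3  52.1] end [ 67.3   2.1 104.2] grip 13.6 F [-0.1  1.2 -1.7] pitch 18.03 roll -0.15 yaw 10.92
(array([550. , 185.4,  98.3,  29.9]), np.float64(-81.5)) [142 143] [194 277]
```

View pics/w10.png

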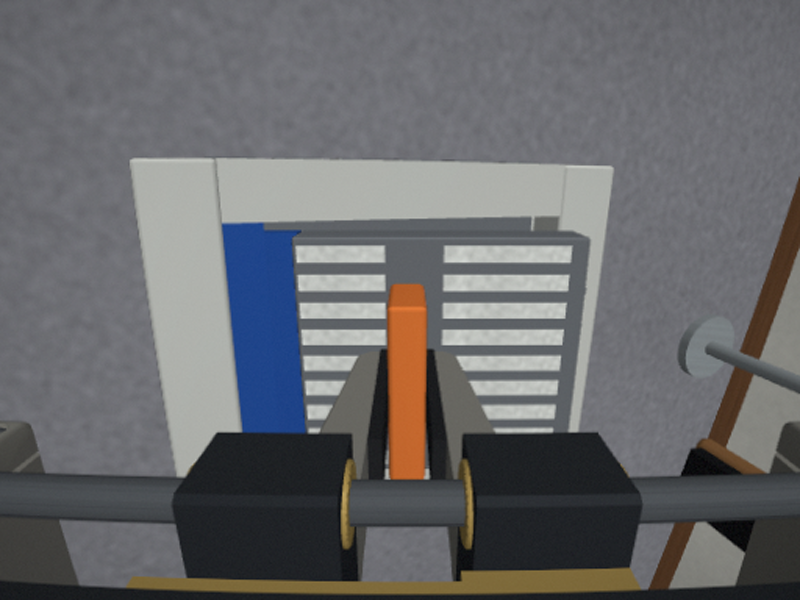

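Request:
apply_moves([
  [0.001,0.0002,-0.0079,-0.08,0.443,0,0],
  [0.001,0.0002,-0.0079,-0.08,0.443,0,0],
  [0.001,0.0002,-0.0079,-0.08,0.443,0,0],
  [0.001,0.0002,-0.0079,-0.08,0.443,0,0],
  [0.001,0.0002,-0.0079,-0.08,0.443,0,0],
])

```text
t: 12.83
eef_pos: [616.1, 190.6, 59.1]
ee_rot: [0.586, -0.501, 0.414, -0.484]
contact_force: [0.3, -0.0, -2.3]
grip_width: 13.9
```

Request:
apply_moves([
  [0,0,0,0,0,0,0],
  [0,0,0,0,0,0,0],
])

```text
t: 13.0
eef_pos: [616.2, 190.6, 58.9]
ee_rot: [0.586, -0.501, 0.413, -0.485]
contact_force: [-1.0, 0.4, -2.1]
grip_width: 13.9
```

Run:
```python
from rig import robot
from h import *
for i in range(2): robot.camera("top");state(robot.sense(),c=(616.3,186.7))
```

```text
t 13.05 tcp [615.8 190.6  58.9] tongue [-74.2   0.4  51.4] end [73.   2.2 80.9] grip 13.4 F [-0.7  0.2 -2. ] pitch 9.03 roll -0.04 yaw 10.9
t 13.1 tcp [615.5 190.6  58.9] tongue [-74.5   0.4  51.4] end [72.7  2.2 80.9] grip 13.7 F [ 0.3  0.6 -1.7] pitch 9.02 roll -0.04 yaw 10.9
```

Request:
apply_moves([
  [0,0,-0.008,-0.08,0.443,0,0],
  [0,0,-0.008,-0.08,0.443,0,0],
  [0,0,-0.008,-0.08,0.443,0,0],
  [0,0,-0.008,-0.08,0.443,0,0],
  [0,0,0,0,0,0,0],
])

```text
t: 13.52
eef_pos: [616.2, 190.6, 49.2]
ee_rot: [0.554, -0.536, 0.443, -0.457]
contact_force: [-0.2, 0.8, -2.1]
grip_width: 13.6
```

Run:
```python
from rig import robot
from h import *
for i in range(2): robot.camera("top");state(robot.sense(),c=(616.3,186.7))
```

```text
t 13.57 tcp [615.9 190.6  49.3] tongue [-74.4   0.3  51.2] end [75.3  2.1 62. ] grip 13.7 F [ 0.5  0.3 -1.5] pitch 1.84 roll 0.04 yaw 10.9
t 13.62 tcp [615.6 190.6  49.3] tongue [-74.7   0.4  51.2] end [75.   2.2 62.1] grip 13.8 F [ 0.3  0.1 -1.1] pitch 1.84 roll 0.04 yaw 10.9
```

Request:
apply_moves([
  [0,0,-0.005,-0.04,0.226,0,0],
  [0,0,-0.005,-0.04,0.226,0,0],
  [0,0,-0.001,0,0,0,0],
  [0,0,0,0,0,0,0],
  [0,0,0,0,0,0,0],
])

```text
t: 14.03
eef_pos: [615.7, 190.6, 46.1]
ee_rot: [0.545, -0.545, 0.451, -0.45]
contact_force: [-0.4, 0.2, -1.3]
grip_width: 13.5
```

Run:
```python
from rig import robot
from h import *
for i in range(2): robot.camera("top");state(robot.sense(),c=(616.3,186.7))
```

```text
t 14.08 tcp [615.6 190.6  46.1] tongue [-74.6   0.3  50.5] end [75.4  2.1 56.4] grip 13.3 F [ 1.5  0.8 -2. ] pitch -0.04 roll 0.07 yaw 10.89
t 14.13 tcp [615.6 190.6  46.2] tongue [-74.6   0.4  50.5] end [75.4  2.2 56.4] grip 13.6 F [-0.4  0.9 -1. ] pitch -0.03 roll 0.07 yaw 10.89
```

Request:
apply_moves([
  [0,0,-0.002,0,0,0,0],
  [0,0,-0.002,0,0,0,0],
  [0,0,0,0,0,0,0],
  [0,0,0,0,0,0,0],
])

```text
t: 14.47
eef_pos: [615.7, 190.6, 45.0]
ee_rot: [0.545, -0.545, 0.451, -0.45]
contact_force: [-0.3, -0.6, -2.1]
grip_width: 13.7
```

Run:
```python
from rig import robot
from h import *
for i in range(3): robot.camera("wrist");state(robot.sense(),c=(616.3,186.7))
```

```text
t 14.52 tcp [615.7 190.6  45. ] tongue [-74.5   0.3  49.3] end [75.5  2.1 55.2] grip 13.6 F [-0.4  0.2 -1.9] pitch -0.03 roll 0.06 yaw 10.89
t 14.57 tcp [615.7 190.6  45. ] tongue [-74.5   0.3  49.3] end [75.4  2.1 55.2] grip 13.6 F [-0.5 -0.2 -2.3] pitch -0.04 roll 0.06 yaw 10.89
t 14.62 tcp [615.7 190.6  45. ] tongue [-74.5   0.3  49.3] end [75.5  2.1 55.2] grip 13.6 F [-0.6  0.  -1.4] pitch -0.04 roll 0.07 yaw 10.89
```

Request:
apply_moves([
  [0,0,-0.002,0,0,0,0],
  [0,0,-0.002,0,0,0,0],
  [0,0,0,0,0,0,0],
  [0,0,0,0,0,0,0],
])

```text
t: 14.95
eef_pos: [615.8, 190.6, 44.9]
ee_rot: [0.545, -0.545, 0.451, -0.45]
contact_force: [-4.0, -0.1, 4.9]
grip_width: 13.4
```

Request:
apply_moves([
  [0,0,-0.002,0,0,0,0],
  [0,0,-0.002,0,0,0,0],
  [0,0,0,0,0,0,0],
  [0,0,0,0,0,0,0],
])

```text
t: 15.28
eef_pos: [615.8, 190.6, 44.9]
ee_rot: [-0.545, 0.545, -0.451, 0.45]
contact_force: [-6.2, -0.9, 11.0]
grip_width: 13.5
```

Run:
```python
from rig import robot
from h import *
for i in range(3): robot.camera("wrist");state(robot.sense(),c=(616.3,186.7))
```

```text
t 15.33 tcp [615.8 190.6  44.9] tongue [-74.5   0.3  49.3] end [75.5  2.2 55.2] grip 13.2 F [-6.8 -2.  11.3] pitch -0.05 roll 0.05 yaw 10.91
t 15.38 tcp [615.8 190.6  44.9] tongue [-74.5   0.3  49.3] end [75.5  2.2 55.1] grip 13.7 F [-8.  -1.4 11.6] pitch -0.05 roll 0.05 yaw 10.91
t 15.43 tcp [615.7 190.6  44.9] tongue [-74.5   0.3  49.2] end [75.5  2.2 55.1] grip 14.0 F [-7.  -1.3 11.3] pitch -0.05 roll 0.05 yaw 10.91
```

Request:
apply_moves([
  [0,0,0.005,0,0,0,0],
  [0,0,0,0,0,0,0.2],
  [0,0,0,0,0,0,0.3],
  [0,0,0,0,0,0,0.4],
  [0,0,0,0,0,0,0.4],
])

```text
t: 15.85
eef_pos: [615.7, 190.6, 43.8]
ee_rot: [0.545, -0.545, 0.451, -0.45]
contact_force: [1.0, -0.7, -0.5]
grip_width: 35.1
```

Request:
apply_moves([
  [0,0,0,0,0,0,0.4],
  [0,0,0,0,0,0,0.4],
  [0,0,0.03,0,0,0,0.4],
  [0,0,0.06,0,0,0,0.4],
  [0,0,0.1,0,0,0,0.4],
])

```text
t: 16.27
eef_pos: [613.1, 190.3, 98.7]
ee_rot: [-0.544, 0.547, -0.452, 0.448]
contact_force: [-0.2, -0.0, 0.3]
grip_width: 36.7
```

Request:
apply_moves([
  [0,0,0.1,0,0,0,0.4],
  [0,0,0.1,0,0,0,0.4],
  [0,0,0.05,0,0,0,0.4],
  [0,0,0,0,0,0,0.4],
  [0,0,0,0,0,0,0.4],
])

```text
t: 16.68
eef_pos: [616.3, 190.7, 177.2]
ee_rot: [0.546, -0.545, 0.45, -0.45]
contact_force: [-0.1, -0.5, -0.2]
grip_width: 36.9
```

Run:
```python
from rig import robot
from h import *
w=robot.camera("wrist");s=robot.sense();print(s["t"],s["eef_pos"],s["grip_width"],s["contact_force"])
a=np.radians(10.2);P=np.array([[np.cos(a),np.sin(a)],[-np.sin(a),np.cos(a)]])
f=lambda r:(P@(np.array(r[0][:2])-[616.3,186.7])).round(1)
for col,z in (("blue",70),("orange",100)):
    for c in blobs(w["pixels"],col,40)[:3]:
        r=rect(w,c,z);print(col,z,r,"purifier xy",f(r),c.min(0),c.max(0))
# expected pixels of fitted cassette's features vs image: frame top outline z=66, floor seated
B=np.linalg.inv(P)
for z in (60,66,72): 
    pts=[np.r_[B@np.array(q)+[616.3,186.7],z] for q in ((-47,55),(75,55),(75,-55))]
    print(z,proj(w,pts).round(1).tolist())
g=cv2.cvtColor(w["pixels"],cv2.COLOR_RGB2GRAY)
cv2.imwrite("pics/w11.png",w["pixels"][:,:,::-1])
```

```text
16.7333 [615.20987644 190.50921082 175.20639063] 36.52626018460177 [ 0.00664448 -0.06069724 -0.44773373]
blue 70 (array([554.6, 176.1, 116.8,  33.2]), np.float64(-79.9)) purifier xy [-62.6   0.5] [185 129] [218 232]
orange 100 (array([615.4, 190.4,  74.4,  11.7]), np.float64(-78.9)) purifier xy [-0.2  3.8] [253 151] [265 223]
60 [[216.3, 132.1], [329.2, 133.5], [322.0, 227.6]]
66 [[215.5, 132.6], [330.4, 134.0], [323.1, 229.6]]
72 [[214.7, 133.1], [331.8, 134.6], [324.1, 231.7]]
```

Run:
```python
from h import *
from rig import robot
im=cv2.imread("pics/w11.png");g=cv2.cvtColor(im,cv2.COLOR_BGR2GRAY)
for r in (150,180,210): print(r,g[r,305:345].tolist())
print("col300",g[118:145,300].tolist())
for n in ("jar_center","rattle_center"): 
    robot.camera("top");print(n,[(np.round(q["point"]),q["p"]) for q in robot.boxes_of("top",n)[:1]])
```

```text
150 [203, 208, 208, 206, 204, 203, 205, 204, 203, 201, 202, 204, 206, 208, 213, 213, 191, 137, 103, 102, 104, 102, 104, 94, 87, 86, 86, 86, 118, 157, 180, 186, 185, 187, 186, 186, 185, 186, 185, 184]
180 [193, 191, 192, 190, 193, 193, 196, 198, 198, 196, 196, 193, 189, 189, 184, 148, 106, 102, 103, 102, 101, 95, 89, 86, 88, 99, 139, 172, 183, 184, 185, 185, 185, 185, 185, 185, 186, 185, 185, 184]
210 [139, 138, 140, 140, 139, 142, 143, 142, 141, 141, 138, 137, 138, 122, 102, 102, 103, 102, 101, 95, 88, 87, 86, 122, 159, 180, 184, 184, 184, 184, 184, 184, 183, 184, 184, 185, 183, 184, 184, 184]
col300 [187, 186, 186, 187, 185, 186, 186, 187, 185, 186, 184, 141, 108, 96, 87, 114, 105, 104, 177, 201, 201, 201, 204, 207, 196, 110, 103]
jar_center [(array([568., 462., 114.]), 0.97)]
rattle_center [(array([362., -62.,  37.]), 0.62)]
```

```bash
python3 -c "
from rig import robot
print(robot.job_done(),robot.sense()['t'])"
```

```text
the job is handed in; nothing more can be done
the job is handed in; nothing more can be done
```

The filter cassette is back in the bay, flat on the floor and released, and I handed the job in at about 17 s of the 43 s allowed. No verdict comes back, so the result rests on the checks below.

**What I did:** I gripped the cassette by its rib and carried it over the purifier tilted 18°. I slid the tongue about 10 mm under the lip without contact, then swung the other end down in steps. I lowered it until the floor pushed back with 11 N, eased off, opened the gripper and backed away.

**Last checks:**
- **Before release:** the computed tongue edge was at about (-74.5, 0, 49) mm in the purifier frame, and the cassette was level to about 0.1°.
- **After release:** the blue lip and tongue together, the frame's end edge and the rib length in the wrist image all matched a seated cassette to about 1–2 mm. The gripper is clear of everything, with no force on it.
- **Other objects:** in the top view the jar and rattle were within about 5 mm of where they started, which is within detection noise. I did not re-check the nail file, teether or lotion bottle.

**What failed or disagreed:**
- **First grasp:** it closed above the rib and held nothing, because the fingertips sit roughly 30 mm above the stated TCP. I found this from the pictures and re-gripped lower.
- **Sideways position:** the rib alone read about 4 mm off the bay's middle line, while the tongue read within 0.5 mm. Both are inside the 15 mm limit.
- **Final picture:** I could not view it, because the 12-picture limit was reached. I checked that state from pixel measurements only.

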